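# Bring a ratchet-propped notebook board down to its lowest notch

### The arm

A 6-joint arm with a two-finger parallel gripper is mounted at the origin on a cart in front of the work surface, level with it; the furniture and walls round the work are solid. World frame = base frame: x ahead of the robot, y to its left, z up, the work surface at z = 0. Lengths are in m, angles in rad, forces in N, time in s.
With the tool pointing down it reaches from about 0.35 to 1 m from the base axis. Payload 7.1 kg.
Tool frame: the origin (TCP) lies at the very end of the fingers, on their centre line; the grasp point (between the pads) lies 19 mm behind it; z points along the fingers, y is the line along which they close (so a half turn about z gives the same grasp; the last joint's range is limited). The gripper opens to 85 mm and grips with 20 to 120 N. Pads are 22 mm wide; open, the fingers measure 114 mm over their backs; the gripper's body (76 mm by 85 mm) begins 54 mm behind the grasp point. The pads swing forward as they close: fully open they stand 13 mm farther back than shut.
Start: joints at [1.149, 0.423, 1.63, -0, 1.089, -0.019], TCP at [0.245, 0.575, 0.231] pointing down, gripper open.
Joint ranges: [-3, 3], [-0.9, 2.11], [0.09, 2.58], [-1.31, 4.45], [0.11, 2.69], [-2.54, 2.54]. Speed limits (rad/s): [2.39, 2.39, 3.01, 3.14, 3.14, 3.14].

### API

Orientations are given as a unit quaternion [w, x, y, z].
In Python, from station import bot gives the robot as it stands.
- The arm moves only by the tool carry_out, never from a script. Its argument "motion" is a list that holds one entry, the list of rows, each a list of 5 numbers: the opening, from 0 (shut) to 1 (fully open), then the shift along the tool's x, y, z in mm, then the turn about the tool's z in rad. A call has exactly 10 rows; each row is the pose to reach, as a shift and turn from the pose commanded when the call began, along the tool's axes at that moment; what a row does not reach only later rows make up. A row lasts 1/12 s, in which the tool goes at most 41.7 mm and 7.16 degrees, less where a joint would pass 70% of its speed; a pose out of reach is approached as far as the arm can. A call with a gripper value outside its range is refused whole. The fingers move at their own pace and stop on an object; "newtons" is the grip in N (left out, the last holds). Time passes only in rows, so rows that repeat a pose let the fingers close, or fill a call up. It gives the time, the measured TCP pose, the force, the opening and the grip force at its end, in the units of the state.
- bot.get_obs(): the state, without advancing time (a new reading comes with each control period).
- bot.get_image(name): name is "scene" or "top"; returns the picture (384x512x3 uint8, blue, green, red); there is no depth.
- bot.get_calibration(name): a dict with "fovy" (degrees; the focal length in pixels is half the picture's height over the tangent of half this angle, whatever the lens; pixels are square), "cx", "cy" (the principal point, pixels), "cam_to_world" (4x4, takes a point from camera to world coordinates). Camera axes: x right, y down, z forward; pixel columns grow to the right and rows downward; lengths in m; the calibration is good to about 2 mm. A picture is of the moment at which its call begins. get_calibration takes no time and is no camera call.
- bot.finish_job(): hands the job in; it is judged then, once.
The state is a dict: "t": time; "q": joint angles; "joint_vel": joint speeds; "effort": joint torques, N m; "eef_pos": TCP position; "orientation": TCP orientation; "contact_force": force on the tool from outside, world axes, zero at the start; "moment": the same for the moment, N m; "grip_width": opening from 0.0 (shut) to 1.0 (fully open); "grip_force": force on a finger pad.
Only numpy, scipy, OpenCV 4.12 (cv2) and the standard library are available. Lean on these libraries where they do the work, as an engineer would, in place of code of your own. Each camera call takes 0.05 s, during which the arm holds its last target. There are 200 camera calls.

### The job

The notebook board stands too steep on its ratchet, which only lets it go up: lift the board by its steel bar past the top notch until you feel the spring stop that throws the pawl over, without straining it, lower the board gently until it lies fully down flat, then raise it again and leave it propped in its lowest notch. Work the board by its bar only, keep off the pawl and its block, never let the board drop, and leave the glassware and other things round it where they are.

Things in the scene. Friction and masses are not known exactly. Their poses are not given: they have to be found in the camera images.
- stand: the notebook stand's fixed grey base, 245 x 310 mm, 12 mm thick, with two upright cheeks that carry the board's hinge and a rubber rest rail for the board. Origin on the worktop, straight below the middle of the hinge; its x axis points from the hinge toward the lift bar (away from the robot, roughly), its y axis along the hinge to the left, z up
- board_hinge (a point): middle of the board's hinge axis, 85 mm above the worktop, 0 along the stand's x and y; the axis is parallel to the stand's y. Fixed to the stand
- lift_bar (a point): middle of the round steel lift bar, 12 mm thick, 140 mm long, parallel to the hinge, 235 mm from it in the plane of the board, 44 mm clear of the board's far edge; it swings with the board. Carrying the board takes 1 to 2.5 N here; the spring stop adds about 1.7 N per mm of bar travel: a rise of 2 to 5 N shows that the pawl is over, above 8 N it is strained
- board (a joint): tilt of the wooden board (185 x 226 x 10 mm, notebook clipped on, about 0.6 kg) about its near edge, rad: 0 = lying flat on the rest rail, positive = bar raised. Notches hold it at about 0.195 (lowest), 0.345, 0.495, 0.645; it starts in one of the upper three. Rising, the pawl clicks in 0.01 to 0.03 rad past a notch and then stops the board from sinking below that notch
- pawl_block: block with the throw-over pawl and its weight, up to 125 mm high, by the toothed disc at the right end of the hinge; not to be touched. Beyond the top notch the rising board throws the pawl out of the teeth and just after meets a spring stop, at a tilt of 0.83 to 1.11, different on every stand, to be felt. It can then sink past all notches; in the last 0.04 rad above flat the pawl falls back in
- dropper: bystander: amber dropper bottle with a red rubber teat, 37 mm wide, 108 mm tall, left of the stand; origin under its centre
- small_flask: bystander: small stoppered conical glass flask, 71 mm wide, 129 mm tall, left of the stand; origin under its centre
- beaker: bystander: small glass beaker, 50 mm wide, 66 mm tall, behind the lift bar; origin under its centre
- petri_dish: bystander: shallow round glass dish, 74 mm wide, 14 mm tall, behind the lift bar; origin under its centre
- bulb: bystander: red rubber pipette bulb lying down, 75x49 mm, 49 mm tall, right of the stand; origin under its centre
- titration_stand: obstacle, always there: tall titration stand with glass burettes and clamps on rods, 210 mm along y, 140 mm along x, 0.88 m tall, fixed between the robot's right side and the notebook stand; the arm has to go round it (drawn in close to the base) or above. Origin under its centre

How it is judged:
On the way, in this order (a step that is already met when the one before it is completed fails the run):
1. the board is lifted past its top notch (value of joint board above 0.79 rad), for 0.1 s.
2. the board is lowered until it lies fully down (value of joint board below 0.025 rad), for 0.2 s.
At the end, for the whole second after the job is handed in: the board stands still in its lowest notch (tilt 0.165 to 0.225 rad), its weight carried by the pawl (more than 2 N between them) (value of joint board between 0.165 and 0.225 rad and velocity of joint board between -0.05 and 0.05 rad/s and contact force between board and pawl_block above 2 N); the robot touches nothing.
It fails at once if the pawl is strained: more than 45 N between it and the board (forced against its stop, or the board dropped on it) (contact force between board and pawl_block above 45 N).
It fails at once if the robot touches the pawl or its block (contact force between any of the fingers, the arm and pawl_block above 0.5 N).
It fails at once if the board falls: it sinks faster than 1.2 rad/s (velocity of joint board below -1.2 rad/s).
It fails at once if a bystander is moved more than 20 mm (distance of any of dropper, small_flask, beaker, petri_dish, bulb from where it was at the start of the episode above 0.02 m).
It also fails if it takes over 70 s, if anything falls off the work surface, if the arm or the gripper's body presses on something with over 40 N, if the wrist force passes 120 N, or if a joint passes its speed limit or range.

## Working session

There is one attempt and no reset: what is moved stays moved. The work goes in short steps, Python scripts to look and compute and a tool call to move; the robot and the scene stay as the last step left them, time stands still between calls to the robot, and variables do not carry over. Pictures are saved under pics/ and viewed, at most 10 in all, crops included, and the job is handed in when it is done.

Besides the shell and the picture viewer there is one more tool, called as name([rows], argument=value, ...), one row to a line, values as JSON. carry_out: Moves the arm, as the interface text tells. Its arguments: {"type":"object","properties":{"motion":{"type":"array"},"newtons":{"type":"number"}},"required":["motion"]}

```bash
mkdir -p pics; ls
python3 - <<'E'
from station import bot
import cv2,json
o=bot.get_obs(); print(o)
for n in("scene","top"):
    cv2.imwrite(f"pics/{n}0.png",cv2.resize(bot.get_image(n),(800,600),interpolation=cv2.INTER_CUBIC)); print(bot.get_calibration(n))
E
```

```text
pics
{'t': 0.0, 'q': array([ 1.14898849e+00,  4.23825086e-01,  1.63071448e+00, -2.34222645e-05,
        1.08856557e+00, -1.89988246e-02]), 'joint_vel': array([-0.0002351 , -0.00044043,  0.00023119, -0.00104753, -0.00067788,
        0.00017836]), 'effort': array([ 3.78462519e-04, -5.57375479e+01, -2.81744868e+01, -3.66553559e-05,
        7.13075744e-03,  1.61773016e-05]), 'eef_pos': array([0.24475901, 0.57448381, 0.23054589]), 'orientation': array([-1.55211003e-04,  2.00040255e-01,  9.79787387e-01, -7.40213543e-04]), 'contact_force': array([-0.45237054,  0.22962015,  0.71167186]), 'moment': array([5.59864520e-03, 8.28726698e-03, 4.84306143e-05]), 'grip_force': 0.0, 'grip_width': 0.9993874734714955}
{'fovy': 57.37727634732007, 'cx': 261.191591587739, 'cy': 191.9703972245481, 'cam_to_world': array([[ 0.80651422, -0.39731512,  0.43780761,  0.09155685],
       [-0.59118618, -0.54924848,  0.59061409, -0.47514503],
       [ 0.00580526, -0.73516447, -0.67786392,  0.79500657],
       [ 0.        ,  0.        ,  0.        ,  1.        ]])}
{'fovy': 49.25733252202953, 'cx': 261.0629337037298, 'cy': 191.05182829256458, 'cam_to_world': array([[ 0.02559461, -0.98387889,  0.17699507,  0.37065255],
       [-0.99964935, -0.02639204, -0.00215223,  0.1708358 ],
       [ 0.00678879, -0.17687792, -0.98420939,  1.21649086],
       [ 0.        ,  0.        ,  0.        ,  1.        ]])}
```

View pics/scene0.png

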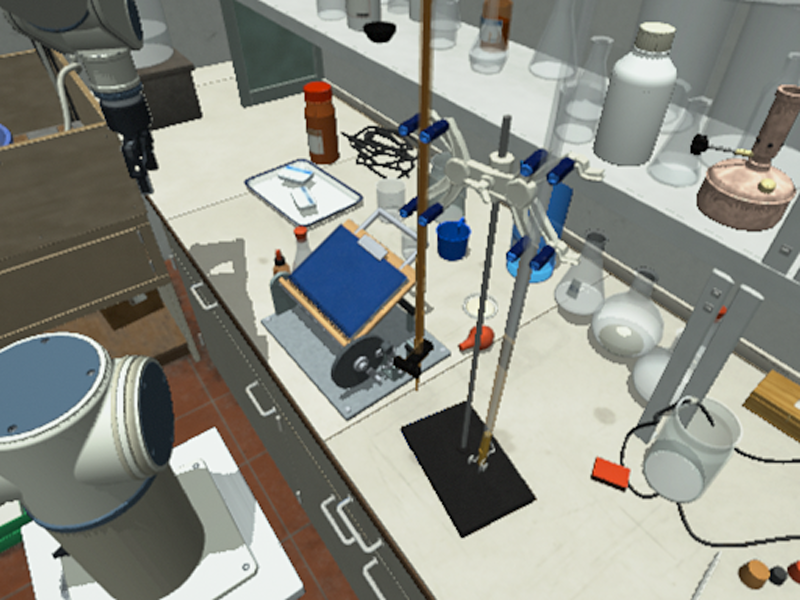

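View pics/top0.png

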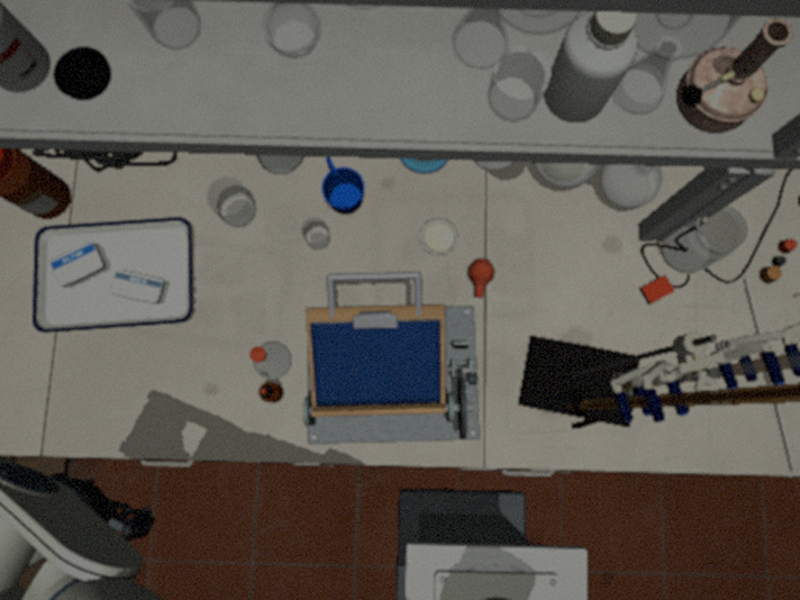

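The pictures show the stand in the middle of the bench. The bar is at about (375,275) in the top view (enlarged pixels) and about (400,230) in the scene view, with the pawl disc on the right. I'll enlarge both views.

Run:
```python
import cv2,numpy as np
from station import bot
a=bot.get_image("scene")[120:270,160:310]; b=bot.get_image("top")[160:290,185:315]
f=lambda i:cv2.resize(i,(400,400),interpolation=cv2.INTER_CUBIC)
b=np.clip(b*1.5,0,255).astype('u1')
cv2.imwrite("pics/c1.png",np.hstack([f(a),f(b)]))
```

```text
(no output)
```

View pics/c1.png

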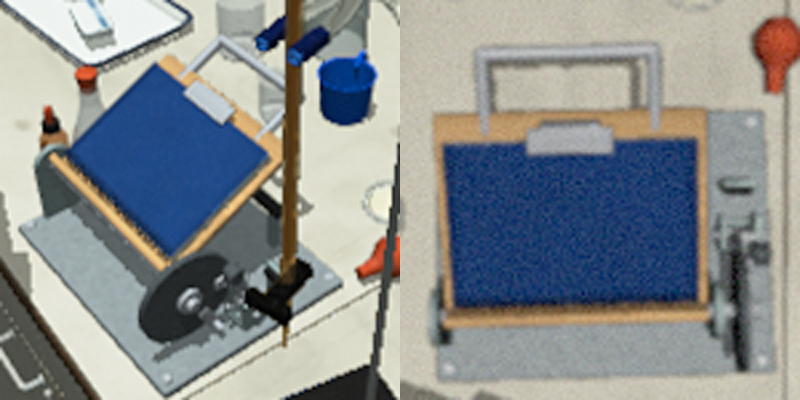

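```bash
cat > h.py <<'E'
import numpy as np
from station import bot
def proj(n,P):
    c=bot.get_calibration(n); T=np.linalg.inv(c["cam_to_world"]); p=P@T[:3,:3].T+T[:3,3]
    f=192/np.tan(np.radians(c["fovy"])/2); return p[:,:2]/p[:,2:]*f+[c["cx"],c["cy"]]
E
python3 - <<'E'
from h import *
from scipy.optimize import least_squares
S=lambda u,v:(160+(u)/2.667,120+v/2.667); T=lambda u,v:(185+(u-400)/3.077,160+v/3.077)
# (board frame r, y, off normal) or base(ix,iy)
obs=[("top","b",(.235,.07),T(478,48)),("top","b",(.235,-.07),T(661,46)),
("top","B",(.191,.113),T(433,114)),("top","B",(.191,-.113),T(707,110)),
("top","b",(.235,0),T(569,48)),
("scene","b",(.235,.07),S(216,41)),("scene","B",(.191,.113),S(163,60)),("scene","B",(.191,-.113),S(283,152)),
("top","s",(-1,1),T(438,378)),("top","s",(-1,-1),T(773,374)),("top","s",(1,-1),T(764,112)),
("scene","s",(-1,1),S(20,228)),("scene","s",(-1,-1),S(168,395)),("scene","s",(1,-1),S(342,285))]
def pt(k,q,p):
    x,y,w,t,bx,by,off,hz=p
    if k=="s": l=np.array([bx+q[0]*.1225,by+q[1]*.155,.012])
    else:
        o=off if k=="B" else 0
        l=np.array([q[0]*np.cos(t)-o*np.sin(t),q[1],hz+q[0]*np.sin(t)+o*np.cos(t)])
    c,s=np.cos(w),np.sin(w); return np.array([x+c*l[0]-s*l[1],y+s*l[0]+c*l[1],l[2]])
def res(p):
    r=[(proj(n,pt(k,q,p)[None])[0]-uv) for n,k,q,uv in obs]
    return np.r_[np.ravel(r),(p[6]-.005)/.003,(p[7]-.085)/.002]
s=least_squares(res,[.4,.2,0,.5,.1,-.03,.005,.085],x_scale=[.1]*8,loss="soft_l1")
print(s.x.round(4),s.cost); print(res(s.x)[:-2].reshape(-1,2).round(1))
print("bar",pt("b",(.235,0),s.x),"hinge",pt("b",(0,0),s.x))
# bar z from two views of left end, free triangulation
r=least_squares(lambda P:np.r_[proj("top",P[None])[0]-obs[0][3],proj("scene",P[None])[0]-obs[5][3]],[.5,.2,.2]);print("bar left",r.x,pt("b",(.235,.07),s.x))
# bystanders on table
def gp(n,u,v,z):
    c=bot.get_calibration(n);M=c["cam_to_world"];f=192/np.tan(np.radians(c["fovy"])/2)
    d=M[:3,:3]@[(u-c["cx"])/f,(v-c["cy"])/f,1];return (M[:3,3]+d*(z-M[2,3])/d[2]).round(3)
for n,u,v,z in[("beaker",316,232,.06),("petri",438,236,.01),("bulb",481,272,.03),("flaskstop",258,354,.125),("dropper",271,391,.1),("shelf edge",350,155,.3),("bluebeaker",345,190,.08)]: print(n,gp("top",u/1.5625,v/1.5625,z))
E
```

```text
[ 0.3748  0.2146  0.0395  0.4476  0.0727 -0.0273  0.0049  0.0849] 22.591263472288805
[[ 1.5  3.2]
 [-2.2  3.2]
 [-0.4 -0.6]
 [-0.1 -0.5]
 [-0.2  2.9]
 [ 0.5  1.4]
 [ 1.6 -3.2]
 [ 2.5 -1.1]
 [ 0.   0.2]
 [ 1.4 -0.1]
 [ 1.5 -0.7]
 [-1.7 -1.8]
 [-2.9 -0.2]
 [ 0.5 -1.5]]
bar [0.58650178 0.22298822 0.18658714] hinge [0.37481791 0.21462795 0.08487653]
bar left [0.58949754 0.29793821 0.18761899] [0.58373934 0.29293369 0.18658714]
beaker [0.698 0.339 0.06 ]
petri [0.71  0.114 0.01 ]
bulb [0.638 0.034 0.03 ]
flaskstop [0.466 0.416 0.125]
dropper [0.407 0.395 0.1  ]
shelf edge [0.749 0.26  0.3  ]
bluebeaker [0.772 0.288 0.08 ]
```

carry_out([
  [[0.42,-15,-6,-10,0.04],[0.42,-45,-19,-20,0.12],[0.42,-80,-33,-30,0.2],[0.42,-115,-48,-40,0.29],[0.42,-150,-62,-50,0.38],[0.42,-185,-77,-50,0.47],[0.42,-220,-91,-50,0.56],[0.42,-255,-106,-50,0.65],[0.42,-290,-120,-50,0.74],[0.42,-320,-133,-50,0.83]],
], newtons=20)

```text
t: 1.03
eef_pos: [0.489, 0.3245, 0.2821]
orientation: [0.0, 0.581, 0.814, 0.0]
contact_force: [0.3, -0.2, -0.7]
grip_width: 0.422
grip_force: 0.0
```

```bash
cat >> h.py <<'E'
from scipy.spatial.transform import Rotation as Ro
def st():
    o=bot.get_obs(); q=o["orientation"]; R=Ro.from_quat([*q[1:],q[0]]).as_matrix(); return o,R
def goto(P,yaw=.0395):
    o,R=st(); d=R.T@(np.array(P)-o["eef_pos"])*1000
    ya=np.arctan2(R[1,1],R[0,1]); print("t",o["t"],"pos",o["eef_pos"].round(4),"F",o["contact_force"].round(2),"shift",d.round(1),"turn",round(ya-yaw,3),"w",o["grip_width"])
E
python3 -c "
from h import *
goto([.590,.223,.28])"
```

```text
t 1.0333 pos [0.489  0.3245 0.2821] F [ 0.3  -0.24 -0.68] shift [-128.8   62.5    2.2] turn 0.292 w 0.42152547999163625
```

carry_out([
  [[0.42,-28,14,0,0.06],[0.42,-56,27,0,0.12],[0.42,-84,41,0,0.18],[0.42,-108,53,0,0.24],[0.42,-122,60,0,0.29],[0.42,-129,62.5,0,0.29],[0.42,-129,62.5,10,0.29],[0.42,-129,62.5,20,0.29],[0.42,-129,62.5,30,0.29],[0.42,-129,62.5,30,0.29]],
])

```text
t: 1.87
eef_pos: [0.5865, 0.2264, 0.2481]
orientation: [-0.001, 0.689, 0.724, -0.002]
contact_force: [-1.3, 0.0, 0.3]
grip_width: 0.424
grip_force: 0.0
```

Run:
```python
from h import *
import cv2
goto([.590,.223,.172])
a=bot.get_image("scene")[110:220,200:310]; b=bot.get_image("top")[130:240,195:305]
f=lambda i:cv2.resize(i,(400,400),interpolation=cv2.INTER_CUBIC)
b=np.clip(b*1.5,0,255).astype('u1')
cv2.imwrite("pics/c2.png",np.hstack([f(a),f(b)]))
```

```text
t 1.8667 pos [0.5865 0.2264 0.2481] F [-1.33  0.05  0.31] shift [-3.5  3.7 76.1] turn 0.01 w 0.4235579798379441
```

View pics/c2.png

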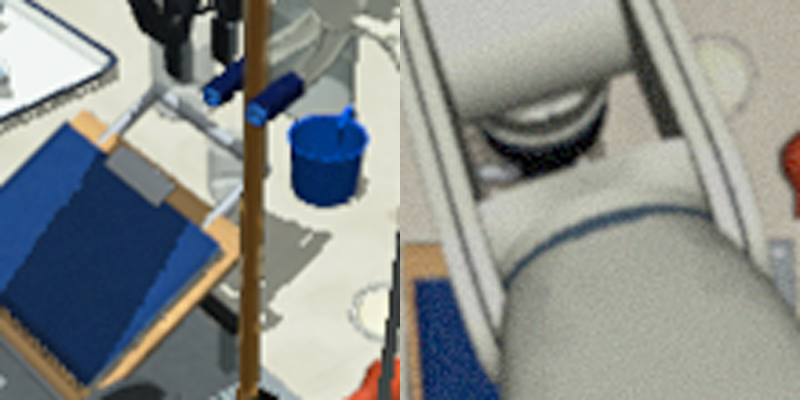

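The fingers are above the bar: their tips are at about (180,80) and (228,62) in the left crop, and the bar runs from (160,90) to about (262,148). I'll check the projection against the TCP.

Run:
```python
from h import *
o,R=st(); p=o["eef_pos"]
c=lambda P:((proj("scene",np.array(P))-[200,110])*3.636).round(0).tolist()
y=R[:,1]
for dz in(0,.007): print(c([p,p+y*.018,p-y*.018]+np.array([0,0,dz])))
for x in(.584,.590,.596):
  for z in(.187,.197): print(x,z,c([[x-.0028,.223+.07,z],[x,.223,z],[x+.0028,.223-.07,z]]))
```

```text
[[200.0, 66.0], [218.0, 58.0], [182.0, 74.0]]
[[200.0, 58.0], [218.0, 50.0], [181.0, 66.0]]
0.584 0.187 [[148.0, 98.0], [199.0, 136.0], [254.0, 177.0]]
0.584 0.197 [[148.0, 88.0], [199.0, 126.0], [254.0, 167.0]]
0.59 0.187 [[154.0, 96.0], [205.0, 133.0], [260.0, 174.0]]
0.59 0.197 [[154.0, 86.0], [205.0, 123.0], [260.0, 164.0]]
0.596 0.187 [[160.0, 93.0], [211.0, 131.0], [266.0, 172.0]]
0.596 0.197 [[160.0, 83.0], [211.0, 121.0], [266.0, 161.0]]
```

carry_out([
  [[0.42,-3,5.5,5,0.01],[0.42,-3,5.5,14,0.01],[0.42,-3,5.5,23,0.01],[0.42,-3,5.5,32,0.01],[0.42,-3,5.5,41,0.01],[0.42,-3,5.5,50,0.01],[0.42,-3,5.5,59,0.01],[0.42,-3,5.5,66,0.01],[0.42,-3,5.5,70,0.01],[0.42,-3,5.5,70,0.01]],
])

```text
t: 2.8
eef_pos: [0.5941, 0.2233, 0.1801]
orientation: [-0.0, 0.694, 0.72, -0.001]
contact_force: [-0.5, -0.6, -0.1]
grip_width: 0.419
grip_force: 0.0
```

Run:
```python
from h import *
import cv2
goto([.592,.224,.178])
a=bot.get_image("scene")[120:195,210:310]
cv2.imwrite("pics/c3.png",cv2.resize(a,(800,600),interpolation=cv2.INTER_CUBIC))
```

```text
t 2.8 pos [0.5941 0.2233 0.1801] F [-0.52 -0.57 -0.08] shift [ 0.8 -2.   2.1] turn -0.001 w 0.4185362123495663
```

View pics/c3.png

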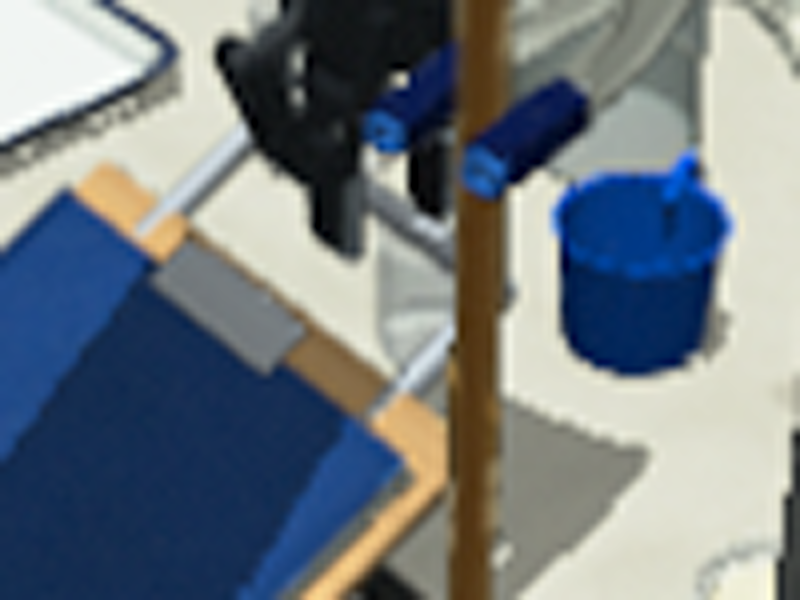

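The fingers straddle the bar: the near tip is at (335,255), the far one at (430,205), and the bar passes between them. I'll close now.

carry_out([
  [[0.3,0,0,2,0],[0.25,0,0,2,0],[0.2,0,0,2,0],[0.15,0,0,2,0],[0.1,0,0,2,0],[0.05,0,0,2,0],[0.05,0,0,2,0],[0.05,0,0,2,0],[0.05,0,0,2,0],[0.05,0,0,2,0]],
], newtons=20)

```text
t: 3.68
eef_pos: [0.5917, 0.2233, 0.1783]
orientation: [-0.002, 0.693, 0.721, -0.002]
contact_force: [-8.7, 1.4, -0.9]
grip_width: 0.132
grip_force: 21.0
```

```bash
python3 -c "
from h import *
goto([.592,.224,.178])"
```

```text
t 3.6833 pos [0.5917 0.2233 0.1783] F [-8.74  1.45 -0.9 ] shift [0.6 0.3 0.3] turn -0.001 w 0.13170605506807667
```

carry_out([
  [[0.05,0,-1,0,0],[0.05,0,-2,0,0],[0.05,0,-3.5,-2.5,0],[0.05,0,-5,-5,0],[0.05,0,-6.5,-8,0],[0.05,0,-8.5,-11.5,0],[0.05,0,-11,-15,0],[0.05,0,-14,-19.5,0],[0.05,0,-16,-23,0],[0.05,0,-16,-23,0]],
])

```text
t: 4.52
eef_pos: [0.5774, 0.2226, 0.2028]
orientation: [-0.0, 0.694, 0.72, -0.001]
contact_force: [-7.0, -0.6, -6.5]
grip_width: 0.132
grip_force: 20.4
```

```bash
python3 -c "
from h import *
goto([.592,.224,.178])"
```

```text
t 4.5167 pos [0.5774 0.2226 0.2028] F [-6.98 -0.64 -6.48] shift [ 0.9 14.7 24.8] turn -0.001 w 0.13202171369247243
```

carry_out([
  [[0.05,0,-1,0.7,0],[0.05,0,-2,1.4,0],[0.05,0,-4.5,-2,0],[0.05,0,-7.5,-6.3,0],[0.05,0,-11,-10.8,0],[0.05,0,-15,-15.4,0],[0.05,0,-19,-20,0],[0.05,0,-21.5,-22.7,0],[0.05,0,-22.7,-24.2,0],[0.05,0,-22.7,-24.2,0]],
])

```text
t: 5.35
eef_pos: [0.5574, 0.2217, 0.2288]
orientation: [0.002, 0.694, 0.72, 0.002]
contact_force: [4.5, -6.0, 0.3]
grip_width: 0.125
grip_force: 20.8
```

```bash
cat >> h.py <<'E'
def ft(t):
    o,R=st();F=o["contact_force"];h=np.cos(.04)*F[0]+np.sin(.04)*F[1];c,s=np.cos(t),np.sin(t)
    print("t",round(o["t"],2),"pos",(o["eef_pos"]*1000).round(1),"F",F.round(2),"radial",round(h*c+F[2]*s,2),"tang",round(-h*s+F[2]*c,2))
E
python3 -c "
from h import *
ft(.75)"
```

```text
t 5.35 pos [557.4 221.7 228.8] F [ 4.55 -6.    0.33] radial 3.37 tang -2.69
```

carry_out([
  [[0.05,0,-1,-1.2,0],[0.05,0,-2.2,-2.6,0],[0.05,0,-3.4,-4,0],[0.05,0,-4.6,-5.3,0],[0.05,0,-5.8,-6.6,0],[0.05,0,-7,-7.9,0],[0.05,0,-8.2,-9.2,0],[0.05,0,-9.4,-10.5,0],[0.05,0,-9.4,-10.5,0],[0.05,0,-9.4,-10.5,0]],
])

```text
t: 6.18
eef_pos: [0.5481, 0.2212, 0.239]
orientation: [0.002, 0.694, 0.72, 0.002]
contact_force: [3.9, -5.4, 3.1]
grip_width: 0.124
grip_force: 20.7
```

```bash
python3 -c "
from h import *
ft(.81)"
```

```text
t 6.18 pos [548.1 221.2 239. ] F [ 3.93 -5.43  3.14] radial 4.83 tang -0.53
```

carry_out([
  [[0.05,-0.4,0.3,-0.3,0],[0.05,-0.8,0.6,-0.6,0],[0.05,-1.2,0.7,-0.8,0],[0.05,-1.2,0.2,-1.3,0],[0.05,-1.2,-0.3,-1.8,0],[0.05,-1.2,-0.8,-2.3,0],[0.05,-1.2,-1.5,-2.9,0],[0.05,-1.2,-1.5,-2.9,0],[0.05,-1.2,-1.5,-2.9,0],[0.05,-1.2,-1.5,-2.9,0]],
])

```text
t: 7.02
eef_pos: [0.5461, 0.221, 0.2408]
orientation: [0.001, 0.694, 0.72, 0.001]
contact_force: [4.8, 1.0, 2.6]
grip_width: 0.134
grip_force: 20.8
```

```bash
python3 -c "
from h import *
ft(.82)"
```

```text
t 7.02 pos [546.1 221.  240.8] F [4.84 1.03 2.56] radial 5.21 tang -1.82
```

carry_out([
  [[0.05,0,0.4,-0.4,0],[0.05,0,0.8,-0.9,0],[0.05,0,0.4,-1.3,0],[0.05,0,0,-1.7,0],[0.05,0,-0.5,-2.1,0],[0.05,0,-1,-2.5,0],[0.05,0,-1.4,-2.9,0],[0.05,0,-1.4,-2.9,0],[0.05,0,-1.4,-2.9,0],[0.05,0,-1.4,-2.9,0]],
])

```text
t: 7.85
eef_pos: [0.5438, 0.2208, 0.2431]
orientation: [-0.0, 0.693, 0.72, 0.0]
contact_force: [4.4, 3.4, 1.7]
grip_width: 0.132
grip_force: 20.6
```

```bash
python3 -c "
from h import *
ft(.835)"
```

```text
t 7.85 pos [543.8 220.8 243.1] F [4.37 3.44 1.7 ] radial 4.29 tang -2.2
```

carry_out([
  [[0.05,0.2,0.3,-0.3,0],[0.05,0.4,0.5,-0.6,0],[0.05,0.4,0.1,-1,0],[0.05,0.4,-0.4,-1.4,0],[0.05,0.4,-0.8,-1.8,0],[0.05,0.4,-1.2,-2.2,0],[0.05,0.4,-1.7,-2.6,0],[0.05,0.4,-1.7,-2.6,0],[0.05,0.4,-1.7,-2.6,0],[0.05,0.4,-1.7,-2.6,0]],
])

```text
t: 8.68
eef_pos: [0.5416, 0.2206, 0.2452]
orientation: [-0.0, 0.694, 0.72, -0.0]
contact_force: [2.0, 3.1, -1.0]
grip_width: 0.131
grip_force: 20.4
```

```bash
python3 -c "
from h import *
ft(.845)"
```

```text
t 8.68 pos [541.6 220.6 245.2] F [ 2.    3.1  -1.03] radial 0.63 tang -2.27
```

carry_out([
  [[0.05,0.2,-0.4,-0.3,0],[0.05,0.4,-0.8,-0.6,0],[0.05,0.5,-1.1,-0.9,0],[0.05,0.5,-1.4,-1.2,0],[0.05,0.5,-1.7,-1.5,0],[0.05,0.5,-2,-1.7,0],[0.05,0.5,-2.2,-2,0],[0.05,0.5,-2.2,-2,0],[0.05,0.5,-2.2,-2,0],[0.05,0.5,-2.2,-2,0]],
])

```text
t: 9.52
eef_pos: [0.5395, 0.2207, 0.2473]
orientation: [0.0, 0.694, 0.72, -0.001]
contact_force: [0.5, -5.0, -1.8]
grip_width: 0.131
grip_force: 20.3
```

```bash
python3 -c "
from h import *
ft(.86)"
```

```text
t 9.52 pos [539.5 220.7 247.3] F [ 0.55 -5.01 -1.84] radial -1.17 tang -1.46
```

carry_out([
  [[0.05,-0.2,-0.4,-0.3,0],[0.05,-0.2,-0.8,-0.6,0],[0.05,-0.2,-1.1,-0.9,0],[0.05,-0.2,-1.4,-1.1,0],[0.05,-0.2,-1.7,-1.4,0],[0.05,-0.2,-2,-1.6,0],[0.05,-0.2,-2.3,-1.9,0],[0.05,-0.2,-2.3,-1.9,0],[0.05,-0.2,-2.3,-1.9,0],[0.05,-0.2,-2.3,-1.9,0]],
])

```text
t: 10.35
eef_pos: [0.5373, 0.2206, 0.2493]
orientation: [0.0, 0.694, 0.72, -0.0]
contact_force: [0.7, -4.8, -2.6]
grip_width: 0.124
grip_force: 20.2
```

carry_out([
  [[0.05,-0.3,-0.4,-0.3,0],[0.05,-0.3,-0.8,-0.6,0],[0.05,-0.3,-1.1,-0.9,0],[0.05,-0.3,-1.4,-1.1,0],[0.05,-0.3,-1.7,-1.3,0],[0.05,-0.3,-2,-1.5,0],[0.05,-0.3,-2.4,-1.8,0],[0.05,-0.3,-2.4,-1.8,0],[0.05,-0.3,-2.4,-1.8,0],[0.05,-0.3,-2.4,-1.8,0]],
])

```text
t: 11.18
eef_pos: [0.5351, 0.2205, 0.2512]
orientation: [-0.0, 0.694, 0.72, 0.0]
contact_force: [1.4, -4.0, -1.8]
grip_width: 0.129
grip_force: 20.2
```

carry_out([
  [[0.05,-0.2,-0.4,-0.3,0],[0.05,-0.2,-0.8,-0.6,0],[0.05,-0.2,-1.1,-0.9,0],[0.05,-0.2,-1.4,-1.1,0],[0.05,-0.2,-1.7,-1.3,0],[0.05,-0.2,-2,-1.5,0],[0.05,-0.2,-2.4,-1.8,0],[0.05,-0.2,-2.4,-1.8,0],[0.05,-0.2,-2.4,-1.8,0],[0.05,-0.2,-2.4,-1.8,0]],
])

```text
t: 12.02
eef_pos: [0.5329, 0.2203, 0.2531]
orientation: [0.0, 0.694, 0.72, 0.0]
contact_force: [1.8, -0.6, 0.6]
grip_width: 0.126
grip_force: 20.3
```

carry_out([
  [[0.05,0,-0.4,-0.3,0],[0.05,0,-0.8,-0.6,0],[0.05,0,-1.1,-0.9,0],[0.05,0,-1.4,-1.2,0],[0.05,0,-1.6,-1.5,0],[0.05,0,-1.9,-1.8,0],[0.05,0,-2.2,-2.1,0],[0.05,0,-2.2,-2.1,0],[0.05,0,-2.2,-2.1,0],[0.05,0,-2.2,-2.1,0]],
])

```text
t: 12.85
eef_pos: [0.5305, 0.2201, 0.2551]
orientation: [-0.0, 0.694, 0.72, 0.0]
contact_force: [2.5, 0.2, 0.5]
grip_width: 0.129
grip_force: 20.4
```

carry_out([
  [[0.05,0,-0.3,-0.4,0],[0.05,0,-0.6,-0.8,0],[0.05,0,-0.9,-1.1,0],[0.05,0,-1.2,-1.4,0],[0.05,0,-1.5,-1.7,0],[0.05,0,-1.8,-1.9,0],[0.05,0,-2.2,-2.1,0],[0.05,0,-2.2,-2.1,0],[0.05,0,-2.2,-2.1,0],[0.05,0,-2.2,-2.1,0]],
])

```text
t: 13.68
eef_pos: [0.5282, 0.22, 0.2571]
orientation: [-0.0, 0.694, 0.72, -0.0]
contact_force: [1.8, 0.9, -0.9]
grip_width: 0.128
grip_force: 20.2
```

carry_out([
  [[0.05,0,-0.4,-0.3,0],[0.05,0,-0.8,-0.6,0],[0.05,0,-1.1,-0.9,0],[0.05,0,-1.4,-1.1,0],[0.05,0,-1.7,-1.3,0],[0.05,0,-2,-1.5,0],[0.05,0,-2.4,-1.8,0],[0.05,0,-2.4,-1.8,0],[0.05,0,-2.4,-1.8,0],[0.05,0,-2.4,-1.8,0]],
])

```text
t: 14.52
eef_pos: [0.5259, 0.2198, 0.259]
orientation: [0.0, 0.694, 0.72, -0.0]
contact_force: [1.6, 0.1, -0.2]
grip_width: 0.129
grip_force: 20.2
```

carry_out([
  [[0.05,0,-0.4,-0.3,0],[0.05,0,-0.8,-0.6,0],[0.05,0,-1.1,-0.9,0],[0.05,0,-1.4,-1.1,0],[0.05,0,-1.7,-1.3,0],[0.05,0,-2,-1.5,0],[0.05,0,-2.4,-1.8,0],[0.05,0,-2.4,-1.8,0],[0.05,0,-2.4,-1.8,0],[0.05,0,-2.4,-1.8,0]],
])

```text
t: 15.35
eef_pos: [0.5235, 0.2197, 0.2608]
orientation: [0.0, 0.694, 0.72, 0.0]
contact_force: [2.3, -0.6, 0.9]
grip_width: 0.127
grip_force: 20.2
```

carry_out([
  [[0.05,0,-0.4,-0.4,0],[0.05,0,-0.8,-0.8,0],[0.05,0,-1.1,-1.1,0],[0.05,0,-1.4,-1.4,0],[0.05,0,-1.7,-1.7,0],[0.05,0,-2,-1.9,0],[0.05,0,-2.3,-2,0],[0.05,0,-2.3,-2,0],[0.05,0,-2.3,-2,0],[0.05,0,-2.3,-2,0]],
])

```text
t: 16.18
eef_pos: [0.5211, 0.2196, 0.2627]
orientation: [-0.0, 0.694, 0.72, -0.0]
contact_force: [3.0, -1.5, -2.6]
grip_width: 0.127
grip_force: 20.0
```

carry_out([
  [[0.05,0,-0.2,-0.2,0],[0.05,0,-0.5,-0.3,0],[0.05,0,-0.7,-0.5,0],[0.05,0,-1,-0.7,0],[0.05,0,-1,-0.7,0],[0.05,0,-1,-0.7,0],[0.05,0,-1,-0.7,0],[0.05,0,-1,-0.7,0],[0.05,0,-1,-0.7,0],[0.05,0,-1,-0.7,0]],
])

```text
t: 17.02
eef_pos: [0.5201, 0.2195, 0.2634]
orientation: [-0.0, 0.694, 0.72, -0.0]
contact_force: [2.5, -1.9, -2.4]
grip_width: 0.128
grip_force: 19.9
```

carry_out([
  [[0.05,0,-0.2,-0.2,0],[0.05,0,-0.5,-0.4,0],[0.05,0,-0.8,-0.6,0],[0.05,0,-1.2,-0.9,0],[0.05,0,-1.2,-0.9,0],[0.05,0,-1.2,-0.9,0],[0.05,0,-1.2,-0.9,0],[0.05,0,-1.2,-0.9,0],[0.05,0,-1.2,-0.9,0],[0.05,0,-1.2,-0.9,0]],
])

```text
t: 17.85
eef_pos: [0.519, 0.2195, 0.2643]
orientation: [0.0, 0.694, 0.72, -0.0]
contact_force: [2.8, -3.6, -3.4]
grip_width: 0.128
grip_force: 19.8
```

```bash
python3 -c "
from h import *
ft(.98);o=bot.get_obs();print(o['moment'])"
```

```text
t 17.85 pos [519.  219.5 264.3] F [ 2.79 -3.64 -3.37] radial -1.33 tang -4.07
[-0.55894716 -0.50983637  0.16665331]
```

carry_out([
  [[0.05,0,-0.2,-0.2,0],[0.05,0,-0.5,-0.4,0],[0.05,0,-0.8,-0.6,0],[0.05,0,-1.2,-0.9,0],[0.05,0,-1.2,-0.9,0],[0.05,0,-1.2,-0.9,0],[0.05,0,-1.2,-0.9,0],[0.05,0,-1.2,-0.9,0],[0.05,0,-1.2,-0.9,0],[0.05,0,-1.2,-0.9,0]],
])

```text
t: 18.68
eef_pos: [0.5177, 0.2195, 0.2652]
orientation: [-0.0, 0.694, 0.72, -0.0]
contact_force: [2.2, -4.7, -4.3]
grip_width: 0.13
grip_force: 19.8
```

```bash
python3 -c "
from h import *
import cv2
ft(.98);o=bot.get_obs();print(o['moment'])
a=bot.get_image('scene')[100:280,160:310]
cv2.imwrite('pics/c4.png',cv2.resize(a,(500,600),interpolation=cv2.INTER_CUBIC))
"
```

```text
t 18.68 pos [517.7 219.5 265.2] F [ 2.25 -4.67 -4.26] radial -2.39 tang -4.08
[-0.78948539 -0.52970938  0.08478999]
```

View pics/c4.png

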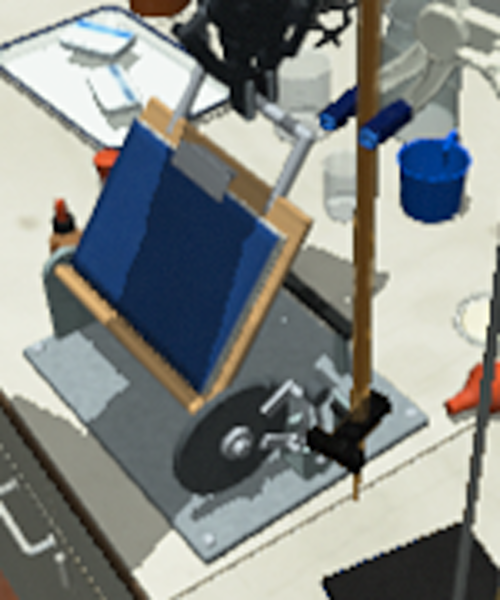

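The board is held steep, about 1 rad, with the bar (265,105)–(310,135) in the grip and everything around it undisturbed. The force hasn't risen with travel yet, so I'll continue in small steps.

carry_out([
  [[0.05,-0.2,-0.3,0.2,0],[0.05,-0.4,-0.5,0.3,0],[0.05,-0.4,-0.8,0.1,0],[0.05,-0.4,-1.2,-0.1,0],[0.05,-0.4,-1.6,-0.4,0],[0.05,-0.4,-1.6,-0.4,0],[0.05,-0.4,-1.6,-0.4,0],[0.05,-0.4,-1.6,-0.4,0],[0.05,-0.4,-1.6,-0.4,0],[0.05,-0.4,-1.6,-0.4,0]],
])

```text
t: 19.57
eef_pos: [0.5166, 0.2194, 0.2659]
orientation: [0.0, 0.694, 0.72, 0.001]
contact_force: [3.9, -1.2, -1.1]
grip_width: 0.131
grip_force: 20.1
```

```bash
python3 -c "
from h import *
ft(.99);o=bot.get_obs();print(o['moment'])"
```

```text
t 19.57 pos [516.6 219.4 265.9] F [ 3.91 -1.2  -1.14] radial 1.17 tang -3.85
[-0.15420881 -0.92343853  0.11938058]
```

carry_out([
  [[0.05,0,-0.4,-0.3,0],[0.05,0,-0.8,-0.6,0],[0.05,0,-1.2,-0.9,0],[0.05,0,-1.6,-1.2,0],[0.05,0,-1.6,-1.2,0],[0.05,0,-1.6,-1.2,0],[0.05,0,-1.6,-1.2,0],[0.05,0,-1.6,-1.2,0],[0.05,0,-1.6,-1.2,0],[0.05,0,-1.6,-1.2,0]],
])

```text
t: 20.4
eef_pos: [0.515, 0.2193, 0.2671]
orientation: [0.0, 0.694, 0.72, 0.001]
contact_force: [5.9, -1.0, -1.4]
grip_width: 0.13
grip_force: 20.0
```

```bash
python3 -c "
from h import *
ft(.99);o=bot.get_obs();print(o['moment'])"
```

```text
t 20.4 pos [515.  219.3 267.1] F [ 5.89 -1.01 -1.4 ] radial 2.04 tang -5.65
[-0.09747097 -0.95775083  0.18525712]
```

carry_out([
  [[0.05,0,-0.2,-0.1,0],[0.05,0,-0.4,-0.3,0],[0.05,0,-0.6,-0.5,0],[0.05,0,-0.6,-0.5,0],[0.05,0,-0.6,-0.5,0],[0.05,0,-0.6,-0.5,0],[0.05,0,-0.6,-0.5,0],[0.05,0,-0.6,-0.5,0],[0.05,0,-0.6,-0.5,0],[0.05,0,-0.6,-0.5,0]],
])

```text
t: 21.23
eef_pos: [0.5144, 0.2192, 0.2675]
orientation: [0.0, 0.694, 0.72, 0.0]
contact_force: [5.6, -0.0, -2.9]
grip_width: 0.133
grip_force: 19.9
```

```bash
python3 -c "
from h import *
ft(.99);o=bot.get_obs();print(o['moment'])
import cv2
a=bot.get_image('scene')[205:260,205:280]
cv2.imwrite('pics/c5.png',cv2.resize(a,(800,586),interpolation=cv2.INTER_CUBIC))
"
```

```text
t 21.23 pos [514.4 219.2 267.5] F [ 5.65 -0.03 -2.95] radial 0.63 tang -6.34
[-0.16007625 -1.01927907  0.07690375]
```

View pics/c5.png

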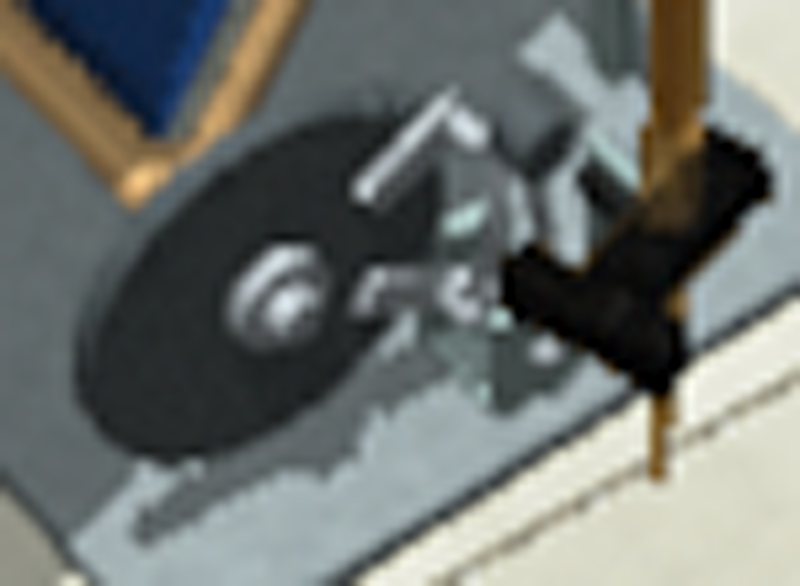

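The spring stop is felt: the tangential force rose from about 1.7 N to 6.3 N. The pawl arm stands thrown up at (350–480,100–190). Next I'll fit the arc from the measured path before lowering.

```bash
cat > arc.py <<'E'
from h import *
from scipy.optimize import least_squares
P=np.array([[514.4,267.5],[521.1,262.7],[525.9,259],[530.5,255.1],[535.1,251.2],[539.5,247.3],[543.8,243.1],[548.1,239],[557.4,228.8],[577.4,202.8],[591.7,178.3]])
s=least_squares(lambda c:np.hypot(*(P-c).T)-235,[380,66],loss="soft_l1").x
def path(t0,t1,n,cr=0):
    "tool y,z shifts (mm) along the arc t0->t1"
    t=np.linspace(t0,t1,n+1)[1:]; return np.c_[235*(np.cos(t)-np.cos(t0)),-235*(np.sin(t)-np.sin(t0))].round(1).tolist()
if __name__=="__main__":
    print(s,(np.hypot(*(P-s).T)-235).round(1)); print(np.arctan2(P[:,1]-s[1],P[:,0]-s[0]).round(3))
E
python3 -c "
import arc,runpy;runpy.run_path('arc.py',run_name='__main__')
from arc import *
t=np.arctan2(267.5-s[1],514.4-s[0]);print(t,path(t,.75,7))"
```

```text
[380.93490864  73.90572341] [ 0.1  0.1  0.1 -0.1 -0.1 -0.  -0.2 -0.1 -0.2 -0.   0.2]
[0.967 0.932 0.906 0.881 0.855 0.83  0.804 0.779 0.72  0.581 0.46 ]
0.967215747723281 [[5.9, 4.2], [11.7, 8.6], [17.4, 13.2], [22.9, 18.0], [28.3, 22.9], [33.5, 28.0], [38.6, 33.3]]
```

carry_out([
  [[0.05,0,2,1.4,0],[0.05,0,6,4.2,0],[0.05,0,11.7,8.6,0],[0.05,0,17.4,13.2,0],[0.05,0,22.9,18,0],[0.05,0,28.3,22.9,0],[0.05,0,33.5,28,0],[0.05,0,36.5,31,0],[0.05,0,38.6,33.3,0],[0.05,0,38.6,33.3,0]],
])

```text
t: 22.12
eef_pos: [0.5536, 0.2212, 0.2333]
orientation: [-0.0, 0.694, 0.72, 0.001]
contact_force: [4.1, 4.3, 2.5]
grip_width: 0.127
grip_force: 20.8
```

```bash
python3 -c "
from arc import *
ft(.75)
p=bot.get_obs()['eef_pos']*1000;d=p[[0,2]]-s;t=np.arctan2(d[1],d[0]);print(t,np.hypot(*d),path(t,.60,8))"
```

```text
t 22.12 pos [553.6 221.2 233.3] F [4.12 4.34 2.49] radial 4.83 tang -1.11
0.7454144669630342 235.03575383977864 [[2.9, 3.2], [5.7, 6.4], [8.4, 9.6], [11.1, 13.0], [13.8, 16.3], [16.3, 19.7], [18.8, 23.2], [21.3, 26.7]]
```

carry_out([
  [[0.05,0.3,0.5,-0.4,0],[0.05,0.3,2.4,1.6,0],[0.05,0.3,4.6,4,0],[0.05,0.3,6.6,6.4,0],[0.05,0.3,8.8,9,0],[0.05,0.3,11,11.7,0],[0.05,0.3,13,14.2,0],[0.05,0.3,14.7,16.3,0],[0.05,0.3,15.5,17.3,0],[0.05,0.3,15.5,17.3,0]],
])

```text
t: 22.95
eef_pos: [0.5682, 0.2219, 0.2159]
orientation: [-0.0, 0.694, 0.72, 0.0]
contact_force: [1.6, 5.6, 0.5]
grip_width: 0.132
grip_force: 20.8
```

```bash
cat >> arc.py <<'E'
def now(t1,n=8):
    p=bot.get_obs()['eef_pos']*1000;d=p[[0,2]]-s;t=np.arctan2(d[1],d[0]);ft(t);print("tilt",t.round(3),np.hypot(*d).round(1),path(t,t1,n))
E
python3 -c "
from arc import *
now(.59)"
```

```text
t 22.95 pos [568.2 221.9 215.9] F [1.63 5.62 0.51] radial 1.79 tang -0.72
tilt 0.649 235.0 [[1.0, 1.4], [2.1, 2.8], [3.1, 4.2], [4.1, 5.6], [5.1, 7.0], [6.1, 8.4], [7.1, 9.8], [8.0, 11.3]]
```

carry_out([
  [[0.05,0.3,0.5,0.7,0],[0.05,0.6,1,1.4,0],[0.05,0.8,1.6,2.1,0],[0.05,0.8,2.1,2.8,0],[0.05,0.8,2.6,3.5,0],[0.05,0.8,3.1,4.2,0],[0.05,0.8,3.6,4.9,0],[0.05,0.8,3.6,4.9,0],[0.05,0.8,3.6,4.9,0],[0.05,0.8,3.6,4.9,0]],
])

```text
t: 23.78
eef_pos: [0.5714, 0.2222, 0.2117]
orientation: [-0.0, 0.694, 0.72, -0.0]
contact_force: [1.8, 2.5, -0.3]
grip_width: 0.129
grip_force: 20.8
```

```bash
python3 -c "
from arc import *
now(.57)"
```

```text
t 23.78 pos [571.4 222.2 211.7] F [ 1.77  2.49 -0.29] radial 1.34 tang -1.33
tilt 0.626 235.1 [[1.0, 1.3], [1.9, 2.7], [2.9, 4.0], [3.8, 5.4], [4.7, 6.8], [5.6, 8.1], [6.5, 9.5], [7.4, 10.9]]
```

carry_out([
  [[0.05,0.2,1,1.3,0],[0.05,0.2,1.9,2.7,0],[0.05,0.2,2.9,4,0],[0.05,0.2,3.8,5.4,0],[0.05,0.2,4.7,6.8,0],[0.05,0.2,4.7,6.8,0],[0.05,0.2,4.7,6.8,0],[0.05,0.2,4.7,6.8,0],[0.05,0.2,4.7,6.8,0],[0.05,0.2,4.7,6.8,0]],
])

```text
t: 24.62
eef_pos: [0.5761, 0.2225, 0.205]
orientation: [-0.0, 0.694, 0.72, -0.0]
contact_force: [0.2, -0.1, -0.3]
grip_width: 0.129
grip_force: 20.8
```

```bash
python3 -c "
from arc import *
now(.3,9)"
```

```text
t 24.62 pos [576.1 222.5 205. ] F [ 0.21 -0.08 -0.34] radial -0.02 tang -0.4
tilt 0.591 235.1 [[4.1, 6.4], [8.1, 12.9], [11.8, 19.5], [15.3, 26.3], [18.6, 33.1], [21.6, 40.1], [24.4, 47.2], [27.0, 54.3], [29.4, 61.5]]
```

carry_out([
  [[0.05,0,0.8,1.3,0],[0.05,0,1.6,2.6,0],[0.05,0,2.4,3.8,0],[0.05,0,3.2,5,0],[0.05,0,3.2,5,0],[0.05,0,3.2,5,0],[0.05,0,3.2,5,0],[0.05,0,3.2,5,0],[0.05,0,3.2,5,0],[0.05,0,3.2,5,0]],
])

```text
t: 25.45
eef_pos: [0.5795, 0.2227, 0.2]
orientation: [0.0, 0.694, 0.72, -0.0]
contact_force: [1.1, -1.5, -1.8]
grip_width: 0.129
grip_force: 20.8
```

```bash
python3 -c "
from arc import *
now(.36,8)"
```

```text
t 25.45 pos [579.5 222.7 200. ] F [ 1.1  -1.46 -1.83] radial -0.1 tang -2.11
tilt 0.566 235.2 [[3.2, 5.1], [6.2, 10.4], [9.1, 15.7], [11.9, 21.1], [14.5, 26.5], [17.0, 32.0], [19.4, 37.6], [21.6, 43.2]]
```

carry_out([
  [[0.05,0,1.6,2.5,0],[0.05,0,4.4,7.2,0],[0.05,0,7.2,12.2,0],[0.05,0,10,17.3,0],[0.05,0,12.6,22.5,0],[0.05,0,15,27.6,0],[0.05,0,17.3,32.7,0],[0.05,0,19.4,37.6,0],[0.05,0,21,41.6,0],[0.05,0,21.6,43.2,0]],
])

```text
t: 26.28
eef_pos: [0.6017, 0.2239, 0.1562]
orientation: [0.0, 0.694, 0.72, 0.0]
contact_force: [3.4, 0.4, 0.4]
grip_width: 0.131
grip_force: 21.3
```

```bash
python3 -c "
from arc import *
now(.12,9)"
```

```text
t 26.28 pos [601.7 223.9 156.2] F [3.39 0.4  0.36] radial 3.31 tang -0.85
tilt 0.357 235.6 [[2.1, 5.8], [4.0, 11.7], [5.8, 17.6], [7.4, 23.6], [8.9, 29.6], [10.2, 35.7], [11.3, 41.7], [12.3, 47.9], [13.1, 54.0]]
```

carry_out([
  [[0.05,0,1.5,2.9,0],[0.05,0,3.5,8.5,0],[0.05,0,5.4,14.5,0],[0.05,0,7.1,20.5,0],[0.05,0,8.7,26.6,0],[0.05,0,10.1,32.7,0],[0.05,0,11.3,38.7,0],[0.05,0,12.4,45,0],[0.05,0,13.3,50.9,0],[0.05,0,13.6,54,0]],
])

```text
t: 27.12
eef_pos: [0.6157, 0.2245, 0.1022]
orientation: [0.0, 0.694, 0.72, 0.001]
contact_force: [5.6, 4.1, -0.0]
grip_width: 0.131
grip_force: 21.8
```

```bash
python3 -c "
from arc import *
now(0,8)"
```

```text
t 27.12 pos [615.7 224.5 102.2] F [ 5.55  4.13 -0.05] radial 5.67 tang -0.73
tilt 0.12 236.5 [[0.4, 3.5], [0.7, 7.0], [1.0, 10.5], [1.3, 14.0], [1.4, 17.5], [1.6, 21.1], [1.7, 24.6], [1.7, 28.1]]
```

carry_out([
  [[0.05,0.3,0.7,1.5,0],[0.05,0.3,1.4,4,0],[0.05,0.3,1.9,7,0],[0.05,0.3,2.2,10,0],[0.05,0.3,2.4,13,0],[0.05,0.3,2.6,16,0],[0.05,0.3,2.7,19,0],[0.05,0.3,2.8,21,0],[0.05,0.3,2.8,22,0],[0.05,0.3,2.8,22,0]],
])

```text
t: 27.95
eef_pos: [0.6178, 0.2246, 0.0805]
orientation: [0.0, 0.694, 0.72, 0.0]
contact_force: [4.2, 3.7, -1.1]
grip_width: 0.13
grip_force: 21.9
```

```bash
python3 -c "
from arc import *
now(0,4)"
```

```text
t 27.95 pos [617.8 224.6  80.5] F [ 4.19  3.7  -1.07] radial 4.3 tang -1.19
tilt 0.028 237.0 [[0.0, 1.6], [0.1, 3.3], [0.1, 4.9], [0.1, 6.5]]
```

carry_out([
  [[0.05,0,0.5,0.8,0],[0.05,0,0.7,1.6,0],[0.05,0,0.7,2.4,0],[0.05,0,0.7,3.2,0],[0.05,0,0.7,4,0],[0.05,0,0.7,4.8,0],[0.05,0,0.7,4.8,0],[0.05,0,0.7,4.8,0],[0.05,0,0.7,4.8,0],[0.05,0,0.7,4.8,0]],
])

```text
t: 28.78
eef_pos: [0.618, 0.2246, 0.076]
orientation: [-0.0, 0.694, 0.72, -0.0]
contact_force: [1.9, 3.7, -1.7]
grip_width: 0.131
grip_force: 21.9
```

carry_out([
  [[0.05,0,0,0.8,0],[0.05,0,0,1.6,0],[0.05,0,0,2.4,0],[0.05,0,0,3.2,0],[0.05,0,0,4,0],[0.05,0,0,4,0],[0.05,0,0,4,0],[0.05,0,0,4,0],[0.05,0,0,4,0],[0.05,0,0,4,0]],
])

```text
t: 29.62
eef_pos: [0.6181, 0.2246, 0.0719]
orientation: [-0.0, 0.694, 0.72, -0.0]
contact_force: [1.4, 4.0, -1.3]
grip_width: 0.13
grip_force: 22.0
```

carry_out([
  [[0.05,0,0,0.8,0],[0.05,0,0,1.6,0],[0.05,0,0,2.4,0],[0.05,0,0,3.2,0],[0.05,0,0,4,0],[0.05,0,0,4,0],[0.05,0,0,4,0],[0.05,0,0,4,0],[0.05,0,0,4,0],[0.05,0,0,4,0]],
])

```text
t: 30.45
eef_pos: [0.6182, 0.2246, 0.0679]
orientation: [0.0, 0.694, 0.72, 0.0]
contact_force: [1.3, 4.6, -1.5]
grip_width: 0.129
grip_force: 22.0
```

carry_out([
  [[0.05,0,0,0.6,0],[0.05,0,0,1.2,0],[0.05,0,0,1.8,0],[0.05,0,0,2.4,0],[0.05,0,0,3,0],[0.05,0,0,3,0],[0.05,0,0,3,0],[0.05,0,0,3,0],[0.05,0,0,3,0],[0.05,0,0,3,0]],
])

```text
t: 31.28
eef_pos: [0.6183, 0.2246, 0.0673]
orientation: [0.0, 0.694, 0.72, 0.0]
contact_force: [-6.9, 2.4, 18.3]
grip_width: 0.13
grip_force: 23.7
```

carry_out([
  [[0.05,0,0,-2.5,0],[0.05,0,0,-5,0],[0.05,0,-0.2,-12,0],[0.05,0,-0.6,-19,0],[0.05,0,-1.4,-27,0],[0.05,0,-2.2,-34,0],[0.05,0,-3.4,-41,0],[0.05,0,-4.8,-48,0],[0.05,0,-5.6,-52,0],[0.05,0,-5.6,-52,0]],
])

```text
t: 32.12
eef_pos: [0.6131, 0.2243, 0.1176]
orientation: [0.0, 0.694, 0.72, 0.001]
contact_force: [3.5, 4.2, -0.4]
grip_width: 0.128
grip_force: 21.7
```

```bash
python3 -c "
from arc import *
now(.2,1)"
```

```text
t 32.12 pos [613.1 224.3 117.6] F [ 3.47  4.21 -0.41] radial 3.5 tang -1.07
tilt 0.186 236.3 [[-0.6, -3.2]]
```

carry_out([
  [[0.05,0.3,0.3,-1,0],[0.05,0.4,0.2,-3,0],[0.05,0.4,-0.1,-5,0],[0.05,0.4,-0.6,-7,0],[0.05,0.4,-1,-8.5,0],[0.05,0.4,-1,-8.5,0],[0.05,0.4,-1,-8.5,0],[0.05,0.4,-0.6,-7,0],[0.05,0.4,-0.2,-5,0],[0.05,0.4,0.2,-3,0]],
])

```text
t: 32.95
eef_pos: [0.6126, 0.2244, 0.1197]
orientation: [0.0, 0.694, 0.72, -0.0]
contact_force: [1.5, -0.4, -1.9]
grip_width: 0.129
grip_force: 21.6
```

carry_out([
  [[0.05,0,0.2,0.8,0],[0.05,0,0.4,1.6,0],[0.05,0,0.6,2.4,0],[0.05,0,0.8,3.2,0],[0.05,0,1,4,0],[0.05,0,1.1,4.8,0],[0.05,0,1.1,4.8,0],[0.05,0,1.1,4.8,0],[0.05,0,1.1,4.8,0],[0.05,0,1.1,4.8,0]],
])

```text
t: 33.78
eef_pos: [0.6136, 0.2246, 0.1151]
orientation: [-0.0, 0.694, 0.72, -0.0]
contact_force: [0.4, -4.9, -1.6]
grip_width: 0.134
grip_force: 21.5
```

carry_out([
  [[0.05,0,0.1,0.4,0],[0.05,0,0.2,0.8,0],[0.05,0,0.3,1.2,0],[0.05,0,0.4,1.6,0],[0.05,0,0.5,2,0],[0.05,0,0.5,2,0],[0.05,0,0.5,2,0],[0.05,0,0.5,2,0],[0.05,0,0.5,2,0],[0.05,0,0.5,2,0]],
])

```text
t: 34.62
eef_pos: [0.614, 0.2246, 0.1131]
orientation: [-0.0, 0.694, 0.72, -0.0]
contact_force: [-1.8, -5.5, -1.2]
grip_width: 0.131
grip_force: 21.6
```

carry_out([
  [[0.05,-0.2,0,0.4,0],[0.05,-0.4,0,0.8,0],[0.05,-0.4,0,1.2,0],[0.05,-0.4,0,1.5,0],[0.05,-0.4,0,1.5,0],[0.05,-0.4,0,1.5,0],[0.05,-0.4,0,1.5,0],[0.05,-0.4,0,1.5,0],[0.05,-0.4,0,1.5,0],[0.05,-0.4,0,1.5,0]],
])

```text
t: 35.45
eef_pos: [0.6143, 0.2245, 0.1117]
orientation: [-0.0, 0.694, 0.72, -0.0]
contact_force: [-2.4, -1.6, 2.2]
grip_width: 0.129
grip_force: 21.8
```

The weight has gone onto the pawl at about 0.19 rad, the lowest notch. I'll open just enough and retreat upward.

carry_out([
  [[0.15,0,0,-0.5,0],[0.2,0,0,-0.5,0],[0.25,0,0,-0.5,0],[0.3,0,0,-0.5,0],[0.35,0,0,-0.5,0],[0.4,0,0,-0.5,0],[0.4,0,0,-0.5,0],[0.4,0,0,-0.5,0],[0.4,0,0,-0.5,0],[0.4,0,0,-0.5,0]],
])

```text
t: 36.28
eef_pos: [0.6144, 0.2244, 0.1122]
orientation: [0.0, 0.694, 0.72, 0.0]
contact_force: [0.4, -0.2, 0.1]
grip_width: 0.4
grip_force: 0.0
```

carry_out([
  [[0.4,0,0,-3,0],[0.4,0,0,-8,0],[0.4,0,0,-15,0],[0.4,0,0,-23,0],[0.4,0,0,-33,0],[0.4,0,0,-45,0],[0.4,0,0,-60,0],[0.4,0,0,-75,0],[0.4,0,0,-85,0],[0.4,0,0,-90,0]],
])

```text
t: 37.12
eef_pos: [0.6153, 0.2248, 0.2049]
orientation: [0.001, 0.694, 0.72, 0.002]
contact_force: [-0.5, -0.7, -0.1]
grip_width: 0.402
grip_force: 0.0
```

```bash
python3 -c "
from h import *
import cv2
print(bot.get_obs()['contact_force'])
a=bot.get_image('scene')[100:280,150:330]
cv2.imwrite('pics/c6.png',cv2.resize(a,(600,600),interpolation=cv2.INTER_CUBIC))
"
```

```text
[-0.47156276 -0.739767   -0.115229  ]
```

View pics/c6.png

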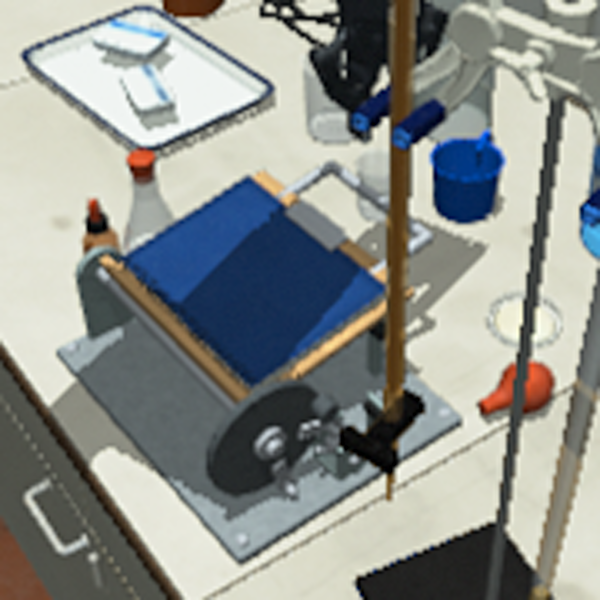

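The board is propped low and clear of the gripper, with the bar's left corner at (330,168), and nothing around it has moved. I'll check the bar height by projection, and hand in if it matches.

```bash
python3 -c "
from h import *
e=[np.hypot(*(proj('scene',np.array([[.382+.235*np.cos(t)-.0028,.2245+.07,.085+.235*np.sin(t)]]))[0]-[249,150.4])) for t in (0,.1,.195,.345)]
print(np.round(e,1))
if np.argmin(e)==2: print(bot.finish_job())
"
```

```text
[ 9.   3.3  1.9 10.2]
the job is handed in; nothing more can be done
None
```

I lifted the board to its spring stop, lowered it flat and propped it in its lowest notch. A final camera check put the tilt nearest that notch, the gripper is clear, and the job is handed in with no verdict returned yet.

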